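# Present the reader's hidden filter over the white reference disc

## Task

Check the reader's filter against white: first put the white disc flat on the middle of the black round inspection stand and let go of it, then swing the reader's blue flap up and back past upright so that it stays open. Draw the orange filter straight up out of the bay by its tab and finish while still holding it, level and still, centred above the white disc with about 10 cm of air between them. Leave the black blank in the bay, the blue disc and everything else on the bench where they are.

Things in the scene. Friction and masses are not known exactly. Their poses are not given: they have to be found in the camera images.
- white_disc_center (a point): Centre of the loose white ceramic disc, 50 mm diameter, 6 mm thick, lying flat on the bench (centre 3 mm above it); z axis along its thickness. Another disc like it, but blue, lies nearby; the two may swap places.
- blue_disc_center (a point): Centre of the blue ceramic disc, same size as the white one; a bystander.
- stand: Fixed black round inspection stand, 96 mm diameter at the foot, flat top 90 mm in diameter and 18 mm above the bench, a grey 55 mm circle marking its middle. Origin at the centre of its underside, on the bench.
- reader: Fixed white reader, open-topped bay under a blue flap. Origin on the bench below the bay's centre; x to its rear, y along its width (216 mm); only yaw varies. Bay 110 mm (x) by 200 mm (y) inside, walls 8 mm, rim 85 mm and floor 30 mm above the bench; front face at x = -63 mm. A hood 126 mm tall stands at x = 118 to 218 mm. Filter and blank lie at x = 0, y = 37.5 and -37.5 mm, either way round.
- flap_hinge (a point): Point on the flap's hinge axis, mid-width; the axis runs along the reader's y, at x = +63 mm, 86.5 mm above the bench.
- flap_bar (a point): Middle of the flap's white round grip bar, 10 mm thick, 70 mm long along the reader's y, carried in the flap's plane ahead of its front edge by a post at each end (60 mm free between posts). 164 mm from the hinge axis and 3 mm off the flap's underside plane; moves with the flap. 31 mm clear between bar and flap edge for a finger (jaws about 35 mm open). Nothing below the bar.
- flap (a joint): Flap angle in rad: 0 shut (level), 1.57 upright, 1.95 at its rear stop. Starts shut or a little ajar (up to 0.12). A stiff hinge: it stays wherever it is left; 2 to 3 N at the bar moves it. Flap: 126 mm (x) by 216 mm (y), 6 mm thick.
- filter_tab (a point): Grip point of the loose orange filter (about 90 g), hidden until the flap opens: plate 80 x 44 x 12 mm in an 8 mm deep pocket (2 mm play), an upright tab on its middle, 34 mm along x, 10 mm thick along y, 38 mm tall. Point on the tab's axis, 36 mm above the plate's underside, 14 mm below the tab's top. Axes as the reader's at the start, z up the tab; 57 mm free beside the tab along y.
- blank_tab (a point): The same point of the black blank insert (same shape as the filter), in the other pocket; a bystander.
- bottle: Amber bottle, 60 mm diameter, 130 mm tall, a bystander; origin at its underside.
- jar: White jar with blue cap, 64 mm diameter, 70 mm tall, a bystander; origin at its underside.
- dish: Shallow green glass dish, 90 mm diameter, 15 mm tall, a bystander; origin at its underside.
- spatula: Lab spatula, 180 mm long, lying on the bench beyond the stand, a bystander; origin underneath it.
Not all that is in view belongs to the job. Of the things shaped like the part that bears white_disc_center, the white one is meant. What is shaped like the stand but purple is not meant.

How it is judged:
On the way, in this order (a step that is already met when the one before it is completed fails the run):
1. the white disc lies flat on the middle of the stand, released (horizontal distance between white_disc_center and stand below 0.02 m and z of white_disc_center in the frame of stand between 0.017 and 0.026 m and angle between white_disc_center's own z axis and vertical below 0.12 rad and contact force between the fingers and white_disc below 0.1 N), for 0.2 s.
2. the flap has been swung back past upright (value of joint flap above 1.6 rad), for 0.2 s.
3. the filter is held by the fingers, clear above the reader's bay (contact force between the fingers and filter above 0.5 N and angle between filter_tab's own z axis and vertical below 0.25 rad and z of filter_tab in the frame of reader above 0.13 m), for 0.1 s.
At the end, for the whole second after the job is handed in: White disc flat and released on the stand within 20 mm of its centre; flap past upright (1.57 rad); fingers hold the filter still, level within 0.25 rad, within 25 mm of over the disc, its underside 60 to 150 mm above it; blank within 15 mm, other bystanders within 20 mm of their starts (all of step 1 and contact force between the fingers and filter above 0.5 N and angle between filter_tab's own z axis and vertical below 0.25 rad and value of joint flap above 1.57 rad and horizontal distance between filter_tab and white_disc_center below 0.025 m and z of filter_tab in the frame of stand between 0.12 and 0.21 m and linear speed of filter below 0.03 m/s and angular speed of filter below 0.3 rad/s and distance of blank_tab from where it was at the start of the episode below 0.015 m and distance of each of blue_disc_center, bottle, jar, dish, spatula from where it was at the start of the episode below 0.02 m); the arm keeps its last pose, push and grip.
It fails at once if the black blank is moved by 15 mm or more (distance of blank_tab from where it was at the start of the episode above 0.015 m).
It fails at once if a bystander is moved by 20 mm or more (distance of any of blue_disc_center, bottle, jar, dish, spatula from where it was at the start of the episode above 0.02 m).
It also fails if it takes over 66 s, if anything falls off the work surface, if the arm or the gripper's body presses on something with over 40 N, if the wrist force passes 120 N, or if a joint passes its speed limit or range.

## Robot

A 7-joint arm with a two-finger parallel gripper is mounted at the origin on the work surface. World frame = base frame: x ahead of the robot, y to its left, z up, the work surface at z = 0. Lengths are in m, angles in rad, forces in N, time in s.
With the tool pointing down it reaches from about 0.4 to 0.75 m from the base axis. Payload 19.5 kg.
Tool frame: the origin (TCP) lies midway between the tips of the shut fingers; the grasp point (between the pads) lies 19 mm behind it; z points along the fingers, y is the line along which they close (so a half turn about z gives the same grasp; the last joint's range is limited). The gripper opens to 85 mm and grips with 20 to 120 N. Pads are 22 mm wide; open, the fingers measure 114 mm over their backs; the gripper's body (76 mm by 85 mm) begins 54 mm behind the grasp point. The pads swing forward as they close: fully open they stand 13 mm farther back than shut.
Start: joints at [1.097, 0.707, -0.028, 1.485, 0.022, 0.951, -0.075], TCP at [0.241, -0.522, 0.196] pointing down, gripper open.
Joint ranges: [-2.71, 2.71], [-0.32, 2.16], [-1.57, 1.52], [0, 2.45], [-1.46, 4.6], [0, 2.02], [-2.83, 2.83]. Speed limits (rad/s): [1.89, 1.89, 2.57, 2.57, 3.01, 3.01, 3.01].

## Interface

Orientations are given as [roll, pitch, yaw] about the fixed x, y, z axes, in that order (R = Rz(yaw) Ry(pitch) Rx(roll)).
In Python, from workcell import telemetry, imaging, workorder gives the robot as it stands.
- The arm moves only by the shell command python3 -m handwheel 'ROWS' [OPENING]. ROWS is a JSON object of lists of equal length, an entry for each row: "xyz": the shift along the tool's x, y, z in cm, a list of three; "turn": the turn, a rotation vector about the tool's x, y, z in degrees, a list of three. A call has 1 to 12 rows; each row shifts and turns the commanded pose from where the row before left it, along the tool's axes as they then stand; what a row does not reach is not made up. A row lasts 1/12 s, in which the tool goes at most 41.7 mm and 7.16 degrees, less where a joint would pass 70% of its speed; a pose out of reach is approached as far as the arm can. A call is refused whole if a number of a shift passes 4.17 or a number of a turn 7.16, either way. A call with a gripper value outside its range is refused whole. OPENING is the gripper's target within -1 to 1 (fully open at 1, half-way at 0, shut at -1), set as the call begins (- or left out, the last holds). The fingers move at their own pace and stop on an object; the grip force is fixed at half the most. Time passes only in rows, so rows that do not move let the fingers close. It gives the time, the measured TCP pose, the force, the opening and the grip force at its end, in the units of the state.
- telemetry.observe(): the state, without advancing time (a new reading comes with each control period).
- imaging.get_image(name): name is "scene" or "top" or "wrist"; returns a dict with "image" (480x640x3 uint8, red, green, blue), "range_z" (480x640 float32, m along the optical axis (not along the pixel's ray), 0 where there is no reading), "camera_matrix" (3x3 intrinsics, pixels), "dist_coeffs" ([k1, k2, p1, p2, k3] as OpenCV has them; the pictures are not rectified), "xyz" and "rotation" of the camera in the world; the wrist camera has in their place "tool_from_camera" (4x4, takes a point from camera to tool coordinates, whose origin is the TCP and whose axes are the flange's). Camera axes: x right, y up, looking along -z (the intrinsics and any distortion apply to the point x, -y, -z); pixel columns grow to the right and rows downward; lengths in m; the calibration is good to about 2 mm. A picture is of the moment at which its call begins: read the wrist's pose just before it.
- workorder.sign_off(): hands the job in; it is judged then, once.
The state is a dict: "time": time; "joint_positions": joint angles; "qvel": joint speeds; "effort": joint torques, N m; "tool_pos": TCP position; "ee_rot": TCP orientation; "contact_force": force on the tool from outside, world axes, zero at the start; "wrist_torque": the same for the moment, N m; "gripper_width": opening from 0.0 (shut) to 1.0 (fully open); "grip_force": force on a finger pad.
Only numpy, scipy, OpenCV 4.12 (cv2) and the standard library are available. Lean on these libraries where they do the work, as an engineer would, in place of code of your own. Each camera call takes 0.05 s, during which the arm holds its last target. There are 200 camera calls.

## Working session

There is one attempt and no reset: what is moved stays moved. The work goes in short steps, Python scripts to look and compute and a shell command to move; the robot and the scene stay as the last step left them, time stands still between calls to the robot, and variables do not carry over. Pictures are saved under pics/ and viewed, at most 10 in all, crops included, and the job is handed in when it is done.

```bash
mkdir -p pics; ls; cat > h.py <<'E'
import numpy as np, cv2
from scipy.spatial.transform import Rotation as R
from workcell import telemetry, imaging, workorder
def grab(n):
    s=telemetry.observe(); d=imaging.get_image(n)
    if n=="wrist":
        T=np.eye(4); r=np.array(s["ee_rot"]); T[:3,:3]=R.from_euler('xyz',r).as_matrix() if r.size==3 else r.reshape(3,3); T[:3,3]=s["tool_pos"]
        C=T@np.array(d["tool_from_camera"]); d["xyz"]=C[:3,3]; d["R"]=C[:3,:3]
    else:
        r=np.array(d["rotation"]); d["R"]=r if r.shape==(3,3) else R.from_euler('xyz',r).as_matrix()
    return d
def save(d,f): cv2.imwrite(f,cv2.cvtColor(d["image"],cv2.COLOR_RGB2BGR))
def rays(d,px):
    p=cv2.undistortPoints(np.array(px,float).reshape(-1,1,2),np.array(d["camera_matrix"]),np.array(d["dist_coeffs"])).reshape(-1,2)
    return np.c_[p[:,0],-p[:,1],-np.ones(len(p))]@d["R"].T
def onplane(d,px,z):
    v=rays(d,px); o=np.array(d["xyz"]); return o+v*((z-o[2])/v[:,2])[:,None]
def cloud(d):
    v,u=np.mgrid[:480,:640]; w=rays(d,np.c_[u.ravel(),v.ravel()])
    return (np.array(d["xyz"])+w*d["range_z"].reshape(-1,1)).reshape(480,640,3)
E
python3 - <<'E'
from h import *
s=telemetry.observe(); print(s["ee_rot"],s["tool_pos"],s["gripper_width"],s["time"])
for n in("scene","top"):
    d=grab(n); save(d,f"pics/{n}0.png"); print(n,d["xyz"],d["R"].round(2).tolist(),d["dist_coeffs"])
    np.save(n,d,allow_pickle=True)
E
```

```text
pics
[-3.14046340e+00  2.46495437e-05  4.31775299e-01] [ 0.24050638 -0.52194418  0.1960233 ] 0.9963827829872105 0.0
scene [1.24007012 0.67962627 1.09916028] [[-0.68, -0.54, 0.5], [0.74, -0.5, 0.46], [0.0, 0.68, 0.74]] [-0.06185514  0.          0.          0.          0.        ]
top [0.30254216 0.03183422 1.29231051] [[-0.05, 0.98, -0.2], [-1.0, -0.05, 0.01], [-0.0, 0.2, 0.98]] [-0.0024855  0.         0.         0.         0.       ]
```

View pics/top0.png

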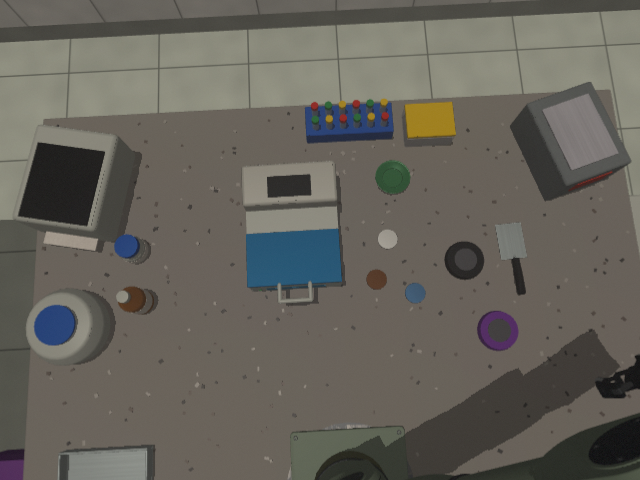

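View pics/scene0.png

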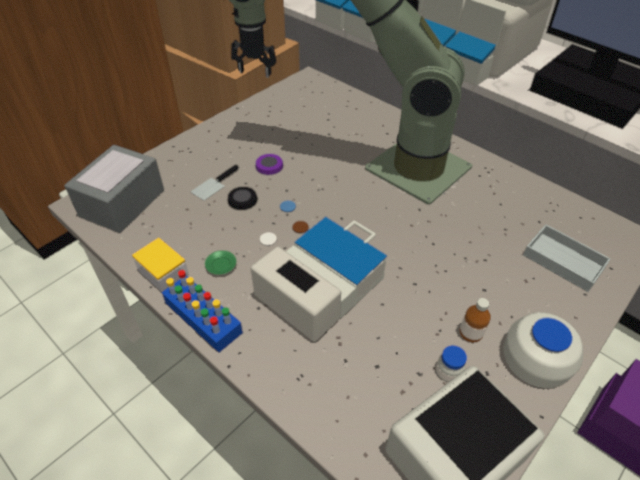

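The top view shows the white disc at about (388,239), the blue disc at (415,293), a brown disc at (376,279), the black stand at (464,260) and the purple decoy at (498,330). The blue flap spans (246–341, 230–287) with its bar at about (296,299). In the scene view, the reader hood is at (295,290) and the bar at (360,232).

```bash
python3 - <<'E'
from h import *
for n in("top","scene"):
    d=np.load(n+".npy",allow_pickle=True).item(); P=cloud(d); hsv=cv2.cvtColor(d["image"],cv2.COLOR_RGB2HSV)
    def blob(m,c,r=40):
        m=m.astype(np.uint8); k,l,st,ce=cv2.connectedComponentsWithStats(m)
        i=min((i for i in range(1,k) if st[i,4]>40),key=lambda i:np.hypot(*(ce[i]-c))); return ce[i],l==i,st[i]
    H,S,V=hsv[...,0].astype(int),hsv[...,1],hsv[...,2]
    w=dict(top=(388,239),scene=(268,239))[n]; s0=dict(top=(464,260),scene=(243,197))[n]; f0=dict(top=(293,258),scene=(342,250))[n]; b0=dict(top=(415,293),scene=(288,206))[n]
    c,m,st=blob((S<35)&(V>150),w); print(n,"white",c,st,onplane(d,c,.006)[0].round(4))
    c,m,st=blob((abs(H-107)<12)&(S>80),b0); print("blue",c,st,onplane(d,c,.006)[0].round(4))
    c,m,st=blob((V<60),s0); hull=cv2.convexHull(np.argwhere(m)[:,::-1].astype(np.int32)); e=cv2.fitEllipse(hull); print("stand",c,st,e,onplane(d,e[0],.016)[0].round(4))
    c,m,st=blob((abs(H-103)<12)&(S>120),f0); q=P[m&(d["range_z"]>0)]
    A=np.c_[q[:,:2],np.ones(len(q))]; co=np.linalg.lstsq(A,q[:,2],rcond=None)[0]; print("flap",st,"plane",co.round(4),"angle",np.arctan(np.hypot(*co[:2])),np.std(q[:,2]-A@co))
    cn=cv2.findContours(m.astype(np.uint8),0,2)[0]; cn=max(cn,key=len); q4=cv2.approxPolyDP(cv2.convexHull(cn),6,True).reshape(-1,2); 
    # corners on the flap plane
    v=rays(d,q4); o=np.array(d["xyz"]); t=(co@np.r_[o[:2],1]-o[2])/(v[:,2]-v[:,:2]@co[:2]); K=o+v*t[:,None]; print(q4.tolist(),K.round(4).tolist())
    for i in range(len(K)): print("edge",np.linalg.norm(K[i]-K[i-1]).round(4),np.arctan2(*(K[i]-K[i-1])[[1,0]]).round(4))
E
```

```text
top white [387.11111111 238.54444444] [378 230  19  18 270] [ 0.5739 -0.1275  0.006 ]
blue [414.75409836 292.63934426] [405 283  20  20 305] [ 0.4361 -0.184   0.006 ]
stand [463.13032581 260.42982456] [445 242  39  38 798] ((463.8087158203125, 259.9593811035156), (37.63629913330078, 39.16685485839844), 114.90078735351562) [ 0.508  -0.3088  0.016 ]
flap [ 246  229   96   58 4933] plane [-0.0374 -0.0005  0.1132] angle 0.037344095016914575 0.002329267227249509
[[338, 230], [341, 281], [247, 285], [247, 234]] [[0.5826, -0.0045, 0.0914], [0.4624, -0.0042, 0.0959], [0.4652, 0.2094, 0.0957], [0.5849, 0.2071, 0.0912]]
edge 0.2116 -1.582
edge 0.1202 3.1384
edge 0.2136 1.5579
edge 0.1198 -0.0192
scene white [267.95670996 238.30735931] [259 231  19  16 231] [ 0.5779 -0.1272  0.006 ]
blue [287.48360656 205.92622951] [281 201  14  11 122] [ 0.4418 -0.1832  0.006 ]
stand [242.14285714 199.35568513] [228 188  29  21 343] ((241.88758850097656, 198.11793518066406), (22.315153121948242, 28.60199737548828), 84.72582244873047) [ 0.5205 -0.3045  0.016 ]
flap [ 296  218   90   66 2879] plane [-0.0321  0.001   0.112 ] angle 0.03207952940774547 0.002134640753865484
[[296, 241], [327, 218], [385, 256], [355, 283]] [[0.5866, -0.001, 0.0932], [0.4684, 0.0034, 0.097], [0.4705, 0.2076, 0.0971], [0.5892, 0.2061, 0.0933]]
edge 0.2071 -1.583
edge 0.1184 3.1045
edge 0.2042 1.5604
edge 0.1187 -0.013
```

```bash
python3 -m handwheel '{"xyz":[[3.7,-1.5,-0.9],[3.7,-1.5,-0.9],[3.7,-1.5,-0.9],[3.7,-1.5,-0.9],[3.7,-1.5,-0.9],[3.7,-1.5,-0.9],[3.7,-1.5,-0.9],[3.7,-1.5,-0.9],[3.7,-1.5,-0.9],[3.7,-1.5,-0.9],[3.7,-1.5,-0.9],[0,0,0]],"turn":[[0,0,0],[0,0,0],[0,0,0],[0,0,0],[0,0,0],[0,0,0],[0,0,0],[0,0,0],[0,0,0],[0,0,0],[0,0,0],[0,0,0]]}' 1
python3 - <<'E'
from h import *
d=grab("wrist"); save(d,"pics/w1.png"); np.save("w1",d,allow_pickle=True); print(d["xyz"],d["R"].round(2).tolist())
E
```

```text
time: 1.1
tool_pos: [0.5458, -0.195, 0.296]
ee_rot: [-3.14, -0.004, 0.44]
contact_force: [-0.5, 1.4, -0.7]
gripper_width: 1.004
grip_force: 0.0
[ 0.60635636 -0.16645753  0.47383529] [[0.43, 0.87, 0.24], [-0.9, 0.41, 0.11], [-0.0, -0.26, 0.96]]
```

View pics/w1.png

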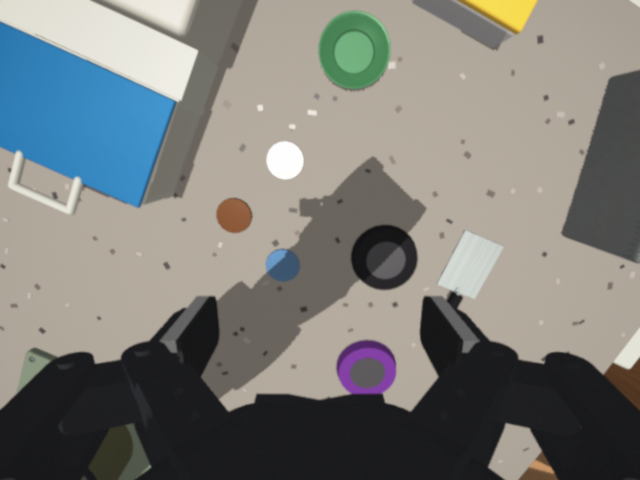

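The wrist view shows the white disc at (285,160), the stand at (384,258) with its grey circle at (386,260), the blue disc at (283,265), the brown disc at (234,215), and the flap bar at about (45,198).

```bash
cat >> h.py <<'E'
def totool(tgt,z_grasp=None):
    s=telemetry.observe(); M=R.from_euler('xyz',s["ee_rot"]).as_matrix(); return (M.T@(np.array(tgt)-s["tool_pos"])*100).round(2)
def near(m,c,amin=40):
    k,l,st,ce=cv2.connectedComponentsWithStats(m.astype(np.uint8))
    i=min((i for i in range(1,k) if st[i,4]>amin),key=lambda i:np.hypot(*(ce[i]-c))); return ce[i],l==i,st[i]
def ell(m): return cv2.fitEllipse(cv2.convexHull(np.argwhere(m)[:,::-1].astype(np.int32)))
E
python3 - <<'E'
from h import *
d=np.load("w1.npy",allow_pickle=True).item(); P=cloud(d); hsv=cv2.cvtColor(d["image"],cv2.COLOR_RGB2HSV)
H,S,V=[hsv[...,i].astype(int) for i in range(3)]
c,m,st=near((V>200)&(S<40),(285,160)); e=ell(m); W=onplane(d,e[0],.006)[0]; print("white",st,e,W, np.median(P[m],0))
k=cv2.morphologyEx((V<50).astype(np.uint8),cv2.MORPH_OPEN,np.ones((3,3)))
c,m,st=near((V<45),(384,258)); e=ell(m); print("stand",st,e,onplane(d,e[0],.012)[0], np.median(P[m],0))
g=(S<40)&(V>45)&(V<140); c,m,st=near(g&(np.hypot(*(np.mgrid[:480,:640][::-1]-np.array([386,260])[:,None,None]))<26),(386,260)); e=ell(m); print("grey",st,e,onplane(d,e[0],.018)[0],np.median(P[m],0))
print("gnd z",np.median(P[60:100,430:460],(0,1)))
for p in [(200,50),(175,101),(139,207)]: print(p,P[p[1]-1:p[1]+4,p[0]-5:p[0]-1].mean((0,1)).round(4))
c,m,st=near((abs(H-103)<12)&(S>120)&(V>80),(80,110)); q=P[m]; co=np.linalg.lstsq(np.c_[q[:,:2],np.ones(len(q))],q[:,2],rcond=None)[0]; print("flap",co,st)
print(telemetry.observe()["tool_pos"],totool(W))
E
```

```text
white [ 266  141   38   39 1163] ((284.4491271972656, 159.92056274414062), (37.59810256958008, 38.855342864990234), 151.5240936279297) [ 0.57516607 -0.12855912  0.006     ] [ 0.57520715 -0.12865785  0.00610707]
stand [ 352  226   64   62 1934] ((383.56829833984375, 256.35699462890625), (62.18687438964844, 64.19732666015625), 75.60379028320312) [ 0.51353704 -0.3101202   0.012     ] [ 0.52009478 -0.29853671  0.01808994]
grey [ 367  242   40   38 1210] ((386.22882080078125, 260.5715026855469), (37.38718032836914, 41.21533203125), 63.19165802001953) [ 0.51085495 -0.31458304  0.018     ] [ 0.51121742 -0.31453561  0.01865125]
gnd z [ 7.56087848e-01 -2.73291255e-01  7.46259572e-05]
(200, 50) [ 0.6422 -0.0119  0.0982]
(175, 101) [ 0.5853 -0.0029  0.093 ]
(139, 207) [0.4283 0.0334 0.01  ]
flap [ 0.06688208 -0.1274081   0.07167196] [    0    23   176   184 19445]
[ 0.5433758  -0.19846149  0.29531435] [ 5.81 -4.96 28.94]
```

```bash
python3 -m handwheel '{"xyz":[[1.45,-1.24,3.0],[1.45,-1.24,3.0],[1.45,-1.24,3.0],[1.46,-1.24,3.0],[0,0,3],[0,0,3],[0,0,3],[0,0,3],[0,0,0],[0,0,0]],"turn":[[0,0,0],[0,0,0],[0,0,0],[0,0,0],[0,0,0],[0,0,0],[0,0,0],[0,0,0],[0,0,0],[0,0,0]]}' 0.45
python3 - <<'E'
from h import *
d=grab("wrist"); save(d,"pics/w2.png"); print(totool((.5752,-.1286,.002)))
P=cloud(d); hsv=cv2.cvtColor(d["image"],cv2.COLOR_RGB2HSV); m=(hsv[...,2]>190)&(hsv[...,1]<40)&(abs(P[...,2]-.006)<.006)&(np.hypot(P[...,0]-.575,P[...,1]+.1286)<.06)
print(m.sum(),P[m].mean(0),P[m].min(0),P[m].max(0))
r=np.hypot(P[...,0]-.511,P[...,1]+.312); q=P[(r<.07)&(abs(P[...,2]-.018)<.003)]; print("stand",len(q),q.min(0),q.max(0))
if len(q): print(cv2.fitEllipse(cv2.convexHull((q[:,:2]*1e4).astype(np.int32))))
E
```

```text
time: 1.98
tool_pos: [0.5724, -0.1331, 0.0552]
ee_rot: [-3.14, 0.002, 0.431]
contact_force: [-0.2, -0.8, 0.6]
gripper_width: 0.728
grip_force: 0.0
[ 0.36 -0.34  5.46]
4447 [ 0.5847548  -0.09686428  0.00130136] [ 5.18229788e-01 -1.27532756e-01  5.30849407e-07] [ 0.63497201 -0.06861948  0.00826532]
stand 1946 [ 0.467885   -0.34796027  0.01639901] [ 0.53361107 -0.27932293  0.02049173]
((5016.8740234375, -3169.825439453125), (668.4597778320312, 731.031982421875), 162.73403930664062)
```

View pics/w2.png

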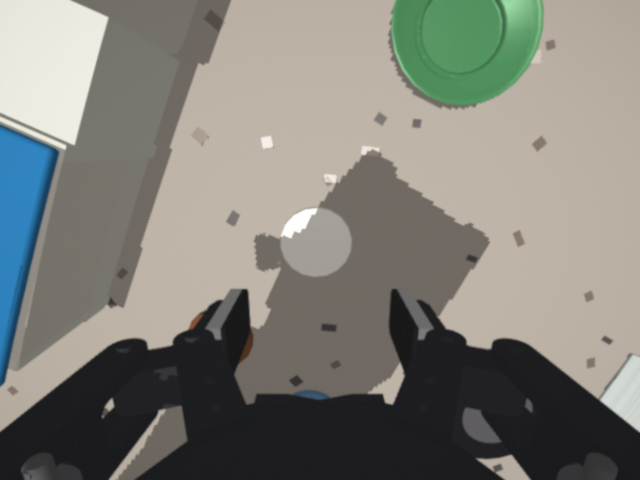

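The disc is at (316,242), lined up with the fingers' mid-line (about x=319), and the way down is free.

```bash
python3 -m handwheel '{"xyz":[[0.36,-0.34,2],[0,0,2],[0,0,0.7],[0,0,0],[0,0,0]],"turn":[[0,0,0],[0,0,0],[0,0,0],[0,0,0],[0,0,0]]}' 0.45
python3 - <<'E'
from h import *
d=grab("wrist"); hsv=cv2.cvtColor(d["image"],cv2.COLOR_RGB2HSV); P=cloud(d)
m=(abs(P[...,2]-.006)<.0015)&(np.hypot(P[...,0]-.575,P[...,1]+.1286)<.035)&(hsv[...,1]<40)&(hsv[...,2]>100)
c,mm,st=near(m,(316,300)); e=ell(mm);print(st,onplane(d,e[0],.006)[0],e); print(totool((.5752,-.1286,-.002)), telemetry.observe()["contact_force"])
E
```

```text
time: 2.45
tool_pos: [0.5757, -0.1285, 0.01]
ee_rot: [3.141, -0.001, 0.431]
contact_force: [0.7, 0.2, -0.1]
gripper_width: 0.725
grip_force: 0.0
[ 277  230   87   83 5456] [ 0.57664518 -0.12810114  0.006     ] ((319.94744873046875, 271.0093994140625), (82.1204605102539, 86.89128875732422), 87.65128326416016)
[-0.06 -0.01  1.22] [ 0.05608614 -1.70294229 -1.44591246]
```

```bash
python3 -m handwheel '{"xyz":[[0,0,0.6],[0,0,0.5],[0,0,0]],"turn":[[0,0,0],[0,0,0],[0,0,0]]}' 0.45
python3 -m handwheel '{"xyz":[[0,0,0],[0,0,0],[0,0,0],[0,0,0],[0,0,0],[0,0,0]],"turn":[[0,0,0],[0,0,0],[0,0,0],[0,0,0],[0,0,0],[0,0,0]]}' -1
```

```text
time: 2.75
tool_pos: [0.5748, -0.128, -0.0031]
ee_rot: [-3.141, 0.001, 0.432]
contact_force: [-0.6, 0.7, -0.3]
gripper_width: 0.723
grip_force: 0.0
time: 3.25
tool_pos: [0.5751, -0.128, -0.0024]
ee_rot: [-3.142, -0.0, 0.432]
contact_force: [-0.3, -0.3, 0.5]
gripper_width: 0.002
grip_force: 0.0
```

```bash
python3 -m handwheel '{"xyz":[[0,0,-3],[0,0,-4],[0,0,-3],[0,0,0]],"turn":[[0,0,0],[0,0,0],[0,0,0],[0,0,0]]}' 0.45
python3 - <<'E'
from h import *
d=grab("wrist"); save(d,"pics/w3.png"); np.save("w3",d,allow_pickle=True); print(telemetry.observe()["tool_pos"])
E
```

```text
time: 3.58
tool_pos: [0.5774, -0.1286, 0.103]
ee_rot: [3.137, -0.006, 0.432]
contact_force: [0.5, 0.2, 0.8]
gripper_width: 0.572
grip_force: 0.0
[ 0.57642715 -0.12836873  0.10030012]
```

View pics/w3.png

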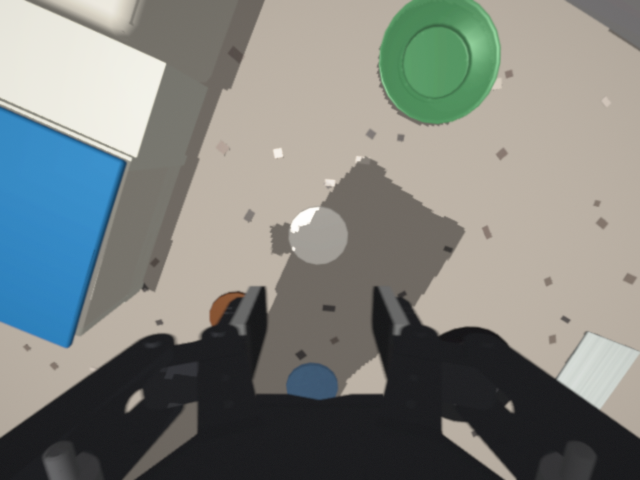

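The disc still lies undisturbed at (318,236), so the fingers closed above it or in front of it. I'll use the depth at the fingertips, about (252,300) and (388,300), to see where they really are.

```bash
python3 - <<'E'
from h import *
d=np.load("w3.npy",allow_pickle=True).item(); P=cloud(d); s=telemetry.observe(); M=R.from_euler('xyz',s["ee_rot"]).as_matrix()
L=(P-s["tool_pos"])@M*1000
for p in [(264,290),(258,300),(250,310),(376,290),(382,300),(390,310),(255,330),(240,330)]: print(p,L[p[1],p[0]].round(1),P[p[1],p[0]].round(4))
near_=L[...,2]<40; v,u=np.where(near_&(d["range_z"]>0)); q=L[v,u]; i=np.argsort(-q[:,2])[:400]; print(q[i].min(0),q[i].max(0),u[i].min(),u[i].max(),v[i].min(),v[i].max())
q=q[(np.abs(q[:,1])<45)&(q[:,2]>-40)]; print(len(q)); 
for a in range(-40,30,5):
  w=q[(q[:,2]>=a)&(q[:,2]<a+5)]; 
  if len(w): print(a,w.min(0).round(),w.max(0).round(),len(w))
E
```

```text
(264, 290) [  9.4 -23.7 -43.6] [ 0.5749 -0.1029  0.1439]
(258, 300) [ 11.  -23.9 -57.1] [ 0.5761 -0.102   0.1574]
(250, 310) [ 11.7 -25.1 -67.3] [ 0.5762 -0.1007  0.1676]
(376, 290) [ 10.4  24.4 -45.8] [ 0.5959 -0.1462  0.1462]
(382, 300) [ 11.2  24.9 -57.6] [ 0.5967 -0.1462  0.158 ]
(390, 310) [ 11.7  26.  -67.4] [ 0.5976 -0.1471  0.1678]
(255, 330) [  2.8 -24.  -66. ] [ 0.5686 -0.1054  0.1663]
(240, 330) [  9.4 -26.6 -77.6] [ 0.5735 -0.1002  0.1779]
[ -49.30908892 -158.23764141   38.25951138] [151.62080541 -64.13541222  39.99599703] 101 206 0 319
3
-40 [ -6. -24. -40.] [ -3.  25. -39.] 3
```

```bash
python3 - <<'E'
from h import *
d=grab("scene"); P=cloud(d); s=telemetry.observe(); M=R.from_euler('xyz',s["ee_rot"]).as_matrix(); L=(P-s["tool_pos"])@M*1000
print(s["tool_pos"],s["gripper_width"])
m=(np.abs(L[...,0])<60)&(np.abs(L[...,1])<60)&(P[...,2]>.02)&(d["range_z"]>0); q=L[m]; print(len(q))
for a in range(-120,80,8):
  w=q[(q[:,2]>=a)&(q[:,2]<a+8)]
  if len(w): print(a,w.min(0).round(),w.max(0).round(),len(w))
v,u=np.where(m); c=d["image"][v.min()-20:v.max()+40,u.min()-30:u.max()+30]; cv2.imwrite("pics/c4.png",cv2.resize(c[...,::-1],None,fx=4,fy=4)[:600,:800]); print(c.shape)
E
```

```text
[ 0.57548666 -0.12814608  0.09841311] 0.7228256844728154
5769
-120 [  -8.  -60. -120.] [  21.   58. -112.] 73
-112 [ -18.  -60. -112.] [  22.   57. -104.] 88
-104 [ -14.  -59. -104.] [ 20.  59. -96.] 69
-96 [-12. -57. -96.] [ 17.  60. -89.] 79
-88 [-11. -48. -88.] [ 15.  56. -80.] 31
-80 [-10. -41. -80.] [ 15.  43. -72.] 36
-72 [-12. -40. -72.] [ 17.  44. -64.] 33
-64 [-10. -39. -64.] [ 16.  41. -57.] 29
-56 [ -9. -39. -56.] [ 14.  44. -49.] 28
-48 [ -4. -32. -48.] [ 13.  36. -42.] 14
(240, 119, 3)
```

Both cameras agree that the real fingertips lie about 35–40 mm behind the reported TCP. That explains the miss, so I'll correct for it and watch the force on the way down.

```bash
python3 -m handwheel '{"xyz":[[0,0,4],[0,0,4],[0,0,3.5],[0,0,0],[0,0,0]],"turn":[[0,0,0],[0,0,0],[0,0,0],[0,0,0],[0,0,0]]}' 0.45
cat >> h.py <<'E'
def tips():
    d=grab("scene"); P=cloud(d); s=telemetry.observe(); M=R.from_euler('xyz',s["ee_rot"]).as_matrix(); L=(P-s["tool_pos"])@M*1000
    V=d["image"].max(2); m=(np.abs(L[...,0])<14)&(np.abs(L[...,1])<50)&(L[...,2]<0)&(d["range_z"]>0)&(V<70)
    z=np.sort(L[m][:,2]); print("tips z_tool",z[-12:].round(1),"tcp",np.round(s["tool_pos"],4),"w",s["gripper_width"])
E
python3 -c "
from h import *
tips(); print(totool((.5752,-.1286,-.0375)))"
```

```text
time: 4.1
tool_pos: [0.5739, -0.1278, -0.0186]
ee_rot: [-3.139, 0.003, 0.432]
contact_force: [0.0, 0.4, 1.6]
gripper_width: 0.723
grip_force: 0.0
tips z_tool [-49.1 -49.  -48.3 -48.  -47.8 -45.7 -45.2 -44.2 -41.4 -41.2 -40.5 -18. ] tcp [ 0.5752 -0.1282 -0.0168] w 0.7244963027532976
[-0.01  0.04  2.07]
```

```bash
python3 -m handwheel '{"xyz":[[0,0,1],[0,0,0.7],[0,0,0.4],[0,0,0]],"turn":[[0,0,0],[0,0,0],[0,0,0],[0,0,0]]}' 0.45
python3 -m handwheel '{"xyz":[[0,0,0],[0,0,0],[0,0,0],[0,0,0],[0,0,0],[0,0,0]],"turn":[[0,0,0],[0,0,0],[0,0,0],[0,0,0],[0,0,0],[0,0,0]]}' -1
```

```text
time: 4.48
tool_pos: [0.5749, -0.128, -0.0387]
ee_rot: [-3.141, 0.0, 0.432]
contact_force: [-0.4, -0.4, -0.7]
gripper_width: 0.724
grip_force: 0.0
time: 4.98
tool_pos: [0.576, -0.1282, -0.0371]
ee_rot: [3.14, -0.002, 0.432]
contact_force: [-0.7, 0.4, 15.3]
gripper_width: 0.543
grip_force: 66.3
```

```bash
python3 -m handwheel '{"xyz":[[0,0,-2],[0,0,-3],[0,0,-3],[0,0,-3],[0,0,0],[0,0,0]],"turn":[[0,0,0],[0,0,0],[0,0,0],[0,0,0],[0,0,0],[0,0,0]]}' -1
python3 - <<'E'
from h import *
d=grab("wrist"); save(d,"pics/w5.png"); P=cloud(d); s=telemetry.observe(); M=R.from_euler('xyz',s["ee_rot"]).as_matrix(); L=(P-s["tool_pos"])@M*1000
hsv=cv2.cvtColor(d["image"],cv2.COLOR_RGB2HSV); m=(hsv[...,1]<40)&(hsv[...,2]>90)&(np.abs(L[...,0])<45)&(np.abs(L[...,1])<30)&(L[...,2]<-15); q=L[m]; print(len(q))
if len(q): print(q.min(0),q.max(0),q.mean(0)); A=np.c_[q[:,:2],np.ones(len(q))]; print(np.linalg.lstsq(A,q[:,2],rcond=None)[0])
r=np.hypot(P[...,0]-.511,P[...,1]+.312); q=P[(r<.07)&(abs(P[...,2]-.018)<.003)]; print("stand",len(q),q.min(0),q.max(0))
print(s["tool_pos"])
E
```

```text
time: 5.48
tool_pos: [0.5759, -0.1282, 0.0734]
ee_rot: [3.14, -0.003, 0.432]
contact_force: [-0.2, -0.4, -0.7]
gripper_width: 0.55
grip_force: 61.6
10358
[ -24.02832427  -29.92883169 -130.94845985] [ 25.55292249  29.94299253 -39.04735995] [  3.39656046   0.08795743 -46.81485363]
[-1.06538620e-01 -3.30858639e-02 -4.64500786e+01]
stand 1143 [ 0.46674125 -0.33430604  0.01625954] [ 0.52773551 -0.27601296  0.02015921]
[ 0.57525113 -0.12805227  0.07205171]
```

View pics/w5.png

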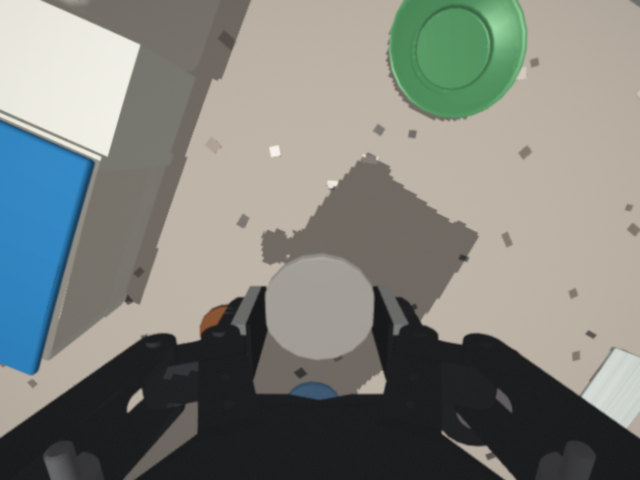

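The disc is held flat and centred between the pads, at (320,306). Next I'll refine the stand's centre from the earlier views.

```bash
python3 - <<'E'
from h import *
for n in ("w1","top","scene"):
    d=np.load(n+".npy",allow_pickle=True).item(); P=cloud(d); r=np.hypot(P[...,0]-.511,P[...,1]+.312)
    m=(r<.07)&(abs(P[...,2]-.018)<.004)&(d["range_z"]>0); q=P[m]; print(n,len(q),q.min(0),q.max(0),(q.min(0)+q.max(0))/2,q.mean(0)); 
    c=cv2.fitEllipse(cv2.convexHull((q[:,:2]*1e4).astype(np.int32))); print(c)
E
```

```text
w1 3079 [ 0.46670641 -0.35762819  0.01406839] [ 0.55696818 -0.26762674  0.02121547] [ 0.51183729 -0.31262746  0.01764193] [ 0.51261685 -0.31147261  0.01834964]
((5116.05908203125, -3123.101318359375), (893.8397216796875, 902.2437744140625), 120.67393493652344)
top 924 [ 0.46393659 -0.35639792  0.01401344] [ 0.55303471 -0.26607148  0.02199535] [ 0.50848565 -0.3112347   0.0180044 ] [ 0.50868053 -0.3119754   0.01746558]
((5087.7265625, -3114.127685546875), (899.4315795898438, 907.1555786132812), 3.991590976715088)
scene 379 [ 0.46962112 -0.35609258  0.01400401] [ 0.55914378 -0.26702493  0.02199136] [ 0.51438245 -0.31155876  0.01799768] [ 0.51578073 -0.30951251  0.01824473]
((5143.994140625, -3108.19775390625), (879.462890625, 921.1105346679688), 123.93602752685547)
```

```bash
python3 -m handwheel '{"xyz":[[-1.68,1.76,0],[-1.68,1.76,0],[-1.68,1.76,0],[-1.68,1.76,0],[-1.68,1.76,0],[-1.68,1.76,0],[-1.68,1.76,0],[-1.68,1.76,1],[0,0,3],[0,0,3],[0,0,1.6],[0,0,0]],"turn":[[0,0,0],[0,0,0],[0,0,0],[0,0,0],[0,0,0],[0,0,0],[0,0,0],[0,0,0],[0,0,0],[0,0,0],[0,0,0],[0,0,0]]}' -1
python3 -c "
from h import *
imaging.get_image('top');print(telemetry.observe()['tool_pos'],totool((.512,-.312,-.02)))"
```

```text
time: 6.53
tool_pos: [0.5104, -0.3116, -0.0175]
ee_rot: [-3.138, 0.003, 0.432]
contact_force: [-0.7, -0.3, 0.9]
gripper_width: 0.543
grip_force: 61.4
[ 0.5108426  -0.31168784 -0.01651667] [0.09 0.08 0.35]
```

```bash
python3 -m handwheel '{"xyz":[[0.1,0.1,0.2],[0,0,0.1],[0,0,0]],"turn":[[0,0,0],[0,0,0],[0,0,0]]}' -1
```

```text
time: 6.83
tool_pos: [0.5131, -0.3125, -0.018]
ee_rot: [-3.141, 0.0, 0.432]
contact_force: [0.8, -0.3, -1.3]
gripper_width: 0.542
grip_force: 61.4
```

```bash
python3 -m handwheel '{"xyz":[[0,0,0.1],[0,0,0.1],[0,0,0]],"turn":[[0,0,0],[0,0,0],[0,0,0]]}' -1
```

```text
time: 7.08
tool_pos: [0.5133, -0.3127, -0.019]
ee_rot: [3.142, -0.0, 0.432]
contact_force: [-2.0, 1.1, 8.5]
gripper_width: 0.545
grip_force: 66.3
```

```bash
python3 -m handwheel '{"xyz":[[0,0,0],[0,0,0],[0,0,0],[0,0,0]],"turn":[[0,0,0],[0,0,0],[0,0,0],[0,0,0]]}' 0.5
python3 -m handwheel '{"xyz":[[0,0,-1],[0,0,-3],[0,0,-4],[0,0,-4],[0,0,-4],[0,0,-4],[0,0,0],[0,0,0]],"turn":[[0,0,0],[0,0,0],[0,0,0],[0,0,0],[0,0,0],[0,0,0],[0,0,0],[0,0,0]]}' 0.5
python3 - <<'E'
from h import *
d=grab("wrist"); P=cloud(d); hsv=cv2.cvtColor(d["image"],cv2.COLOR_RGB2HSV)
m=(hsv[...,1]<50)&(hsv[...,2]>80)&(abs(P[...,2]-.024)<.003)&(np.hypot(P[...,0]-.512,P[...,1]+.312)<.05); q=P[m]; print(len(q),q.min(0),q.max(0),(q.min(0)+q.max(0))/2,np.linalg.lstsq(np.c_[q[:,:2],np.ones(len(q))],q[:,2],rcond=None)[0])
print(telemetry.observe()["tool_pos"])
E
```

```text
time: 7.42
tool_pos: [0.5133, -0.3126, -0.0196]
ee_rot: [-3.141, 0.0, 0.432]
contact_force: [0.7, -0.2, 0.8]
gripper_width: 0.746
grip_force: 0.0
time: 8.08
tool_pos: [0.5139, -0.313, 0.1832]
ee_rot: [3.138, -0.002, 0.432]
contact_force: [-0.6, -1.1, -1.2]
gripper_width: 0.749
grip_force: 0.0
1856 [ 0.48879632 -0.33707787  0.02137036] [ 0.53807631 -0.28817594  0.02669409] [ 0.51343631 -0.31262691  0.02403223] [-0.00240309 -0.00076495  0.02522987]
[ 0.51328411 -0.31264867  0.18143917]
```

```bash
python3 -m handwheel '{"xyz":[[0.83,-3.75,-1.1],[0.83,-3.75,-1.1],[0.83,-3.75,-1.1],[0.83,-3.75,-1.1],[0.83,-3.75,-1.1],[0.83,-3.75,-1.1],[0.83,-3.75,-1.1],[0.83,-3.75,-1.1],[0.83,-3.75,-1.1],[0.83,-3.75,-1.1],[0.83,-3.75,-1.1],[0,0,0]],"turn":[[0,0,0],[0,0,0],[0,0,0],[0,0,0],[0,0,0],[0,0,0],[0,0,0],[0,0,0],[0,0,0],[0,0,0],[0,0,0],[0,0,0]]}' 0.5
python3 -m handwheel '{"xyz":[[0,0,0],[0,0,0],[0,0,0],[0,0,0],[0,0,0],[0,0,0],[0,0,0],[0,0,0],[0,0,0],[0,0,0],[0,0,0]],"turn":[[0,0,-7.1],[0,0,-7.1],[0,0,-7.1],[0,0,-7.1],[0,0,-7.1],[0,0,-7.1],[0,0,-7.1],[0,0,-7.1],[0,0,-7.1],[0,0,-0.8],[0,0,0]]}' -0.3
python3 - <<'E'
from h import *
d=grab("wrist"); save(d,"pics/w6.png"); np.save("w6",d,allow_pickle=True); s=telemetry.observe(); print(s["tool_pos"],s["ee_rot"],s["joint_positions"],s["gripper_width"])
E
```

```text
time: 9.13
tool_pos: [0.422, 0.107, 0.3025]
ee_rot: [-3.139, -0.001, 0.44]
contact_force: [-0.4, 0.4, -0.9]
gripper_width: 0.749
grip_force: 0.0
time: 10.05
tool_pos: [0.4233, 0.0999, 0.301]
ee_rot: [-3.14, 0.0, 1.558]
contact_force: [0.9, -0.2, -0.4]
gripper_width: 0.353
grip_force: 0.0
[0.42340165 0.09996015 0.30114108] [-3.14060068e+00  1.04609797e-04  1.55673394e+00] [-0.09087357  0.38029008 -0.32812549  1.75337768  0.13949556  1.03171592
 -0.48317438] 0.35002904207992575
```

View pics/w6.png

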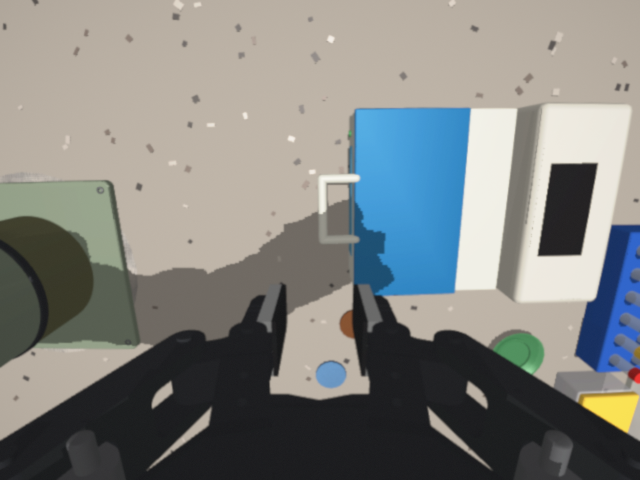

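The wrist view shows the bar at x=323, y from 178 to 240, with a post at each end. The flap's front edge is at x≈355 and its rear edge at about x=462.

```bash
python3 - <<'E'
from h import *
d=np.load("w6.npy",allow_pickle=True).item(); P=cloud(d); hsv=cv2.cvtColor(d["image"],cv2.COLOR_RGB2HSV)
H,S,V=[hsv[...,i].astype(int) for i in range(3)]
m=np.zeros((480,640),bool); m[185:235,312:334]=1; m&=(P[...,2]>.07)&(P[...,2]<.13); q=P[m]; print("bar",len(q),np.median(q,0),q[:,2].max(),q[:,0].min(),q[:,0].max())
print("posts",[np.median(P[y-1:y+2,335:345].reshape(-1,3),0).round(4) for y in (179,240)])
b=(abs(H-103)<14)&(S>110)&(P[...,2]>.07); c,bm,st=near(b,(410,200),500); 
q=P[bm&(P[...,1]>.02)]; x=q[:,:2].copy(); print(st, q.min(0),q.max(0))
f=np.linalg.lstsq(np.c_[q[:,:2],np.ones(len(q))],q[:,2],rcond=None)[0]; print("plane",f)
# edges of flap: per-row front & rear, side edges
fr=[];re_=[]
for r in range(120,285,5):
    u=np.where(bm[r])[0]
    if len(u): fr.append(P[r,u[0]+1]); re_.append(P[r,u[-1]-1])
fr,re_=np.array(fr),np.array(re_)
for n,e in(("front",fr),("rear",re_)): k=np.polyfit(e[:,1],e[:,0],1); print(n,k,"x at y=.1",np.polyval(k,.1),e[:,2].mean(),"yaw",-np.arctan(k[0]))
ys=[(P[np.where(bm[:,u])[0][[1,-2]],u,1]) for u in range(380,450,10)]; print("sides y",np.mean(ys,0))
w=(S<30)&(V>190)&(P[...,2]>.11); print("hood",P[w].min(0),P[w].max(0))
E
```

```text
bar 434 [0.42631873 0.10304415 0.09974863] 0.10256851336711692 0.4216088860903184 0.43170442381478585
posts [array([0.4457, 0.1361, 0.0997]), array([0.4458, 0.0669, 0.1   ])]
[  354   108   116   188 19800] [0.42440325 0.02000681 0.0724397 ] [0.58732083 0.20989108 0.47863432]
plane [-0.1842688   0.02659062  0.19026656]
front [-0.00811991  0.46540705] x at y=.1 0.46459505847303506 0.09681501913481935 yaw 0.00811973525782524
rear [-0.00607815  0.58537192] x at y=.1 0.5847641088993961 0.09275378989808188 yaw 0.006078073611354907
sides y [ 0.20814428 -0.00205158]
hood [ 0.42440325 -0.00507689  0.12057937] [0.74491084 0.21214701 0.47863432]
```

```bash
python3 -m handwheel '{"xyz":[[0.2,0.32,3],[0,0,4],[0,0,4],[0,0,4],[0,0,4],[0,0,2],[0,0,0],[0,0,0]],"turn":[[0,0,0],[0,0,0],[0,0,0],[0,0,0],[0,0,0],[0,0,0],[0,0,0],[0,0,0]]}' -0.3
python3 - <<'E'
from h import *
d=grab("wrist"); P=cloud(d); s=telemetry.observe(); q=P[(abs(P[...,0]-.4266)<.012)&(abs(P[...,1]-.102)<.03)&(abs(P[...,2]-.097)<.008)]
print(len(q),np.median(q,0),q.min(0),q.max(0)); print(s["tool_pos"],totool((.4266,.102,.047)))
M=R.from_euler('xyz',s["ee_rot"]).as_matrix(); L=(P-s["tool_pos"])@M*1000; V=d["image"].max(2); m=(np.abs(L[...,0])<14)&(np.abs(L[...,1])<40)&(L[...,2]<-25)&(V<70); w=L[m]
for a in range(-60,-25,5):
    k=w[(w[:,2]>=a)&(w[:,2]<a+5)]; n=k[k[:,1]<0,1]; p=k[k[:,1]>0,1]; print(a,len(n),len(p),*(x.round(1) for v in(n,p) if len(v) for x in (v.min(),v.max())))
E
```

```text
time: 10.77
tool_pos: [0.4265, 0.1022, 0.0915]
ee_rot: [-3.14, 0.001, 1.559]
contact_force: [0.9, -0.5, 0.3]
gripper_width: 0.35
grip_force: 0.0
1931 [0.42659623 0.10448655 0.09973226] [0.42135226 0.0720836  0.09502098] [0.43166915 0.13197387 0.10236726]
[0.42706866 0.10229426 0.09245299] [-0.03 -0.05  4.55]
-60 186 175 -29.2 -15.3 14.1 27.9
-55 159 152 -29.1 -15.3 14.4 27.8
-50 139 141 -28.9 -15.3 14.4 27.6
-45 107 102 -28.6 -15.3 14.4 27.2
-40 36 51 -16.2 -15.4 14.4 15.8
-35 0 4 14.5 14.6
-30 0 0
```

```bash
python3 -m handwheel '{"xyz":[[0,0,1.5],[0,0,1.5],[0,0,1.5],[0,0,0]],"turn":[[0,0,0],[0,0,0],[0,0,0],[0,0,0]]}' -0.3
python3 -m handwheel '{"xyz":[[0,0,0],[0,0,0],[0,0,0],[0,0,0],[0,0,0]],"turn":[[0,0,0],[0,0,0],[0,0,0],[0,0,0],[0,0,0]]}' -1
```

```text
time: 11.15
tool_pos: [0.427, 0.1021, 0.0464]
ee_rot: [3.141, 0.0, 1.56]
contact_force: [0.9, -0.1, -0.3]
gripper_width: 0.353
grip_force: 0.0
time: 11.57
tool_pos: [0.4266, 0.1022, 0.0479]
ee_rot: [3.141, -0.0, 1.561]
contact_force: [-6.2, 0.7, 1.4]
gripper_width: 0.09
grip_force: 58.5
```

```bash
python3 -m handwheel '{"xyz":[[0,0.12,-1.23],[0,0.21,-1.22],[0,0.30,-1.2],[0,0.39,-1.17],[0,0.48,-1.14],[0,0.56,-1.1]],"turn":[[0,0,0],[0,0,0],[0,0,0],[0,0,0],[0,0,0],[0,0,0]]}' -1
```

```text
time: 12.07
tool_pos: [0.446, 0.1023, 0.1191]
ee_rot: [-3.14, -0.0, 1.562]
contact_force: [-6.8, 4.7, -1.8]
gripper_width: 0.089
grip_force: 58.4
```

```bash
python3 -m handwheel '{"xyz":[[0,0.64,-1.06],[0,0.72,-1.0],[0,0.8,-0.95],[0,0.86,-0.88],[0,0.93,-0.82],[0,0.99,-0.74]],"turn":[[0,0,0],[0,0,0],[0,0,0],[0,0,0],[0,0,0],[0,0,0]]}' -1
python3 -c "
from h import *
d=grab('scene'); save(d,'pics/s7.png'); c=d['image'][130:330,230:430]; cv2.imwrite('pics/c7.png',cv2.resize(c[...,::-1],None,fx=3,fy=3))"
```

```text
time: 12.57
tool_pos: [0.4943, 0.1024, 0.1743]
ee_rot: [-3.138, -0.001, 1.562]
contact_force: [-22.3, 5.5, 26.8]
gripper_width: 0.089
grip_force: 62.4
```

View pics/c7.png

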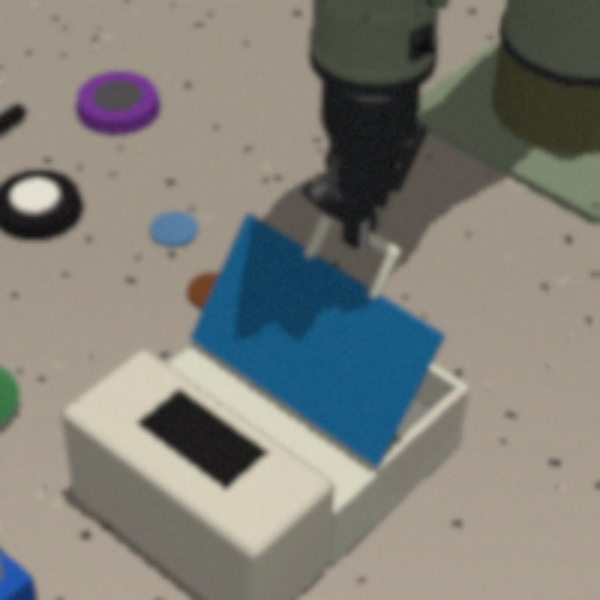

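The flap is about 55° up and the bar sits between the fingers. The outward force means the arc radius is a little off, so I'll slacken the jaws and hook the bar for the rest of the swing.

```bash
python3 -m handwheel '{"xyz":[[0,0,0],[0,0,0],[0,0,0]],"turn":[[0,0,0],[0,0,0],[0,0,0]]}' -0.7
python3 -m handwheel '{"xyz":[[0,1.04,-0.67],[0,1.09,-0.59],[0,1.13,-0.5],[0,1.16,-0.42],[0,1.19,-0.33],[0,1.21,-0.24]],"turn":[[0,0,0],[0,0,0],[0,0,0],[0,0,0],[0,0,0],[0,0,0]]}' -0.7
```

```text
time: 12.87
tool_pos: [0.4969, 0.1013, 0.1728]
ee_rot: [3.14, -0.0, 1.561]
contact_force: [-0.0, -0.3, 0.4]
gripper_width: 0.149
grip_force: 0.0
time: 13.37
tool_pos: [0.5653, 0.1007, 0.2001]
ee_rot: [3.141, -0.0, 1.561]
contact_force: [-2.5, 0.4, 0.6]
gripper_width: 0.15
grip_force: 0.8
```

Forces are now small, so I'll continue past upright.

```bash
python3 -m handwheel '{"xyz":[[0,1.23,-0.14],[0,1.23,-0.05],[0,1.23,0.04],[0,1.23,0.13],[0,1.21,0.22],[0,1.2,0.3],[0,0,0]],"turn":[[0,0,0],[0,0,0],[0,0,0],[0,0,0],[0,0,0],[0,0,0],[0,0,0]]}' -0.7
python3 - <<'E'
from h import *
d=grab("wrist"); np.save("w8",d,allow_pickle=True); save(d,"pics/w8.png")
d=grab("scene"); P=cloud(d); hsv=cv2.cvtColor(d["image"],cv2.COLOR_RGB2HSV); m=(abs(hsv[...,0].astype(int)-103)<12)&(hsv[...,1]>120)&(abs(P[...,1]-.1)<.1)&(abs(P[...,0]-.6)<.06)&(P[...,2]>.1)
q=P[m]; k=np.polyfit(q[:,2],q[:,0],1); print(len(q),k,"theta",np.pi/2+np.arctan(k[0]),q.min(0),q.max(0))
E
```

```text
time: 13.95
tool_pos: [0.6391, 0.0997, 0.1937]
ee_rot: [-3.141, -0.0, 1.56]
contact_force: [-0.1, 0.4, -0.1]
gripper_width: 0.153
grip_force: 0.0
1029 [0.28678072 0.57292648] theta 1.8500816553966735 [0.60005275 0.00147244 0.1003292 ] [0.6589914  0.19999776 0.24033525]
```

```bash
python3 -m handwheel '{"xyz":[[0,0,-2],[0,0,-3],[0,0,-4],[0,0,-4],[0,-3.7,-1],[0,-3.7,0],[0,-3.8,0],[0,0,0]],"turn":[[0,0,0],[0,0,0],[0,0,0],[0,0,0],[0,0,0],[0,0,0],[0,0,0],[0,0,0]]}' -0.7
python3 -m handwheel '{"xyz":[[0,0,0],[0,0,0],[0,0,0],[0,0,0],[0,0,0],[0,0,0],[0,0,0],[0,0,0],[0,0,0],[0,0,0]],"turn":[[0,0,-7],[0,0,-7],[0,0,-7],[0,0,-7],[0,0,-7],[0,0,-7],[0,0,-7],[0,0,-7],[0,0,-7],[0,0,-7]]}' 0.2
python3 -m handwheel '{"xyz":[[0,0,0],[0,0,0],[0,0,0],[0,0,0],[0,0,0],[0,0,0]],"turn":[[0,0,-7],[0,0,-7],[0,0,-6.5],[0,0,0],[0,0,0],[0,0,0]]}' 0.2
python3 - <<'E'
from h import *
d=grab("wrist"); save(d,"pics/w9.png"); np.save("w9",d,allow_pickle=True); s=telemetry.observe(); print(s["tool_pos"],s["ee_rot"],s["joint_positions"])
E
```

```text
time: 14.72
tool_pos: [0.5211, 0.1008, 0.3343]
ee_rot: [-3.137, 0.002, 1.564]
contact_force: [1.3, 0.6, 1.8]
gripper_width: 0.15
grip_force: 0.0
time: 15.55
tool_pos: [0.5284, 0.1011, 0.3345]
ee_rot: [-3.141, 0.001, 2.789]
contact_force: [0.9, 0.3, 0.1]
gripper_width: 0.597
grip_force: 0.0
time: 16.05
tool_pos: [0.5288, 0.1011, 0.3342]
ee_rot: [-3.141, 0.0, 3.137]
contact_force: [0.8, -0.2, 0.2]
gripper_width: 0.599
grip_force: 0.0
[0.52890362 0.10120223 0.33417389] [-3.14144361e+00  2.84352625e-04  3.13736729e+00] [ 0.12791419  0.59366342 -0.75794105  1.33509165  0.40374796  1.36780254
  0.94336826]
```

View pics/w9.png

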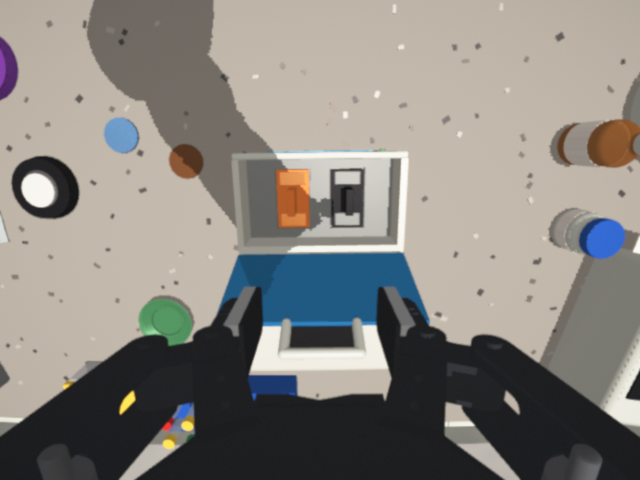

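The bay is open, with the orange filter at (294,198) on the right-hand (−y) side and the black blank at (348,198). The disc still sits on the stand at (40,189).

```bash
python3 - <<'E'
from h import *
d=np.load("w9.npy",allow_pickle=True).item(); P=cloud(d); hsv=cv2.cvtColor(d["image"],cv2.COLOR_RGB2HSV); H,S,V=[hsv[...,i].astype(int) for i in range(3)]
c,m,st=near((H<16)&(S>130)&(V>60),(294,198)); q=P[m]; print(st,"z hist",np.percentile(q[:,2],[2,30,50,70,90,98]).round(4))
zt=np.percentile(q[:,2],97); t=q[q[:,2]>zt-.006]; print("tabtop",len(t),t.min(0),t.max(0),np.median(t,0))
zp=np.percentile(q[:,2],40); p=q[abs(q[:,2]-zp)<.004]; print("plate",p.min(0),p.max(0),(p.min(0)+p.max(0))/2)
bx=cv2.minAreaRect((p[:,:2]*1e4).astype(np.int32)); print(bx)
k=P[(abs(P[...,0]-.527)<.03)&(abs(P[...,1]-.14)<.02)&(P[...,2]>.06)&(P[...,2]<.11)]; print("blank tab",len(k),k.min(0) if len(k) else 0,k.max(0) if len(k) else 0)
f=P[(abs(P[...,0]-.527)<.06)&(abs(P[...,1]-.1)<.02)&(P[...,2]>0)&(P[...,2]<.08)]; print("floor z",np.median(f[:,2]))
E
```

```text
[ 276  170   34   58 1773] z hist [0.0403 0.0421 0.0426 0.0432 0.0793 0.0812]
tabtop 223 [0.46132343 0.06038366 0.07518555] [0.5440584  0.10187501 0.51181133] [0.52593678 0.06570025 0.08013279]
plate [0.48782832 0.04315099 0.03941719] [0.56723104 0.08726529 0.04568404] [0.52752968 0.06520814 0.04255062]
((5274.314453125, 651.1729736328125), (796.2828369140625, 437.7754821777344), 0.5562521815299988)
blank tab 249 [0.50956706 0.13520205 0.06398696] [0.54342869 0.14505901 0.08241497]
floor z 0.038477807417293924
```

```bash
python3 -m handwheel '{"xyz":[[0.14,-1.8,0],[0,-1.79,2.4],[0,0,4],[0,0,4],[0,0,4],[0,0,4],[0,0,4],[0,0,0],[0,0,0],[0,0,0]],"turn":[[0,0,0],[0,0,0],[0,0,0],[0,0,0],[0,0,0],[0,0,0],[0,0,0],[0,0,0],[0,0,0],[0,0,0]]}' 0.2
python3 - <<'E'
from h import *
d=grab("wrist"); P=cloud(d); hsv=cv2.cvtColor(d["image"],cv2.COLOR_RGB2HSV); H,S,V=[hsv[...,i].astype(int) for i in range(3)]
q=P[(H<16)&(S>130)&(abs(P[...,0]-.527)<.03)&(abs(P[...,1]-.065)<.015)&(abs(P[...,2]-.08)<.005)]; print(len(q),q.min(0),q.max(0),(q.min(0)+q.max(0))/2); s=telemetry.observe(); print(s["tool_pos"],totool((.5275,.0653,.014)))
E
```

```text
time: 16.93
tool_pos: [0.5286, 0.0658, 0.1122]
ee_rot: [3.141, 0.002, 3.14]
contact_force: [0.3, -0.2, -0.1]
gripper_width: 0.598
grip_force: 0.0
813 [0.51009956 0.06016184 0.07514959] [0.54446766 0.07005967 0.08207708] [0.52728361 0.06511076 0.07861334]
[0.52878685 0.06567889 0.11239223] [ 0.16 -0.04  9.84]
```

```bash
python3 -m handwheel '{"xyz":[[0.15,-0.05,3],[0,0,3],[0,0,2.5],[0,0,1.3],[0,0,0],[0,0,0]],"turn":[[0,0,0],[0,0,0],[0,0,0],[0,0,0],[0,0,0],[0,0,0]]}' 0.2
python3 -m handwheel '{"xyz":[[0,0,0],[0,0,0],[0,0,0],[0,0,0],[0,0,0],[0,0,0],[0,0,0]],"turn":[[0,0,0],[0,0,0],[0,0,0],[0,0,0],[0,0,0],[0,0,0],[0,0,0]]}' -1
```

```text
time: 17.48
tool_pos: [0.5271, 0.065, 0.0136]
ee_rot: [3.141, 0.002, 3.14]
contact_force: [-0.5, -0.2, 0.3]
gripper_width: 0.603
grip_force: 0.0
time: 18.07
tool_pos: [0.5267, 0.0648, 0.013]
ee_rot: [3.142, 0.001, 3.14]
contact_force: [-1.8, -1.2, 13.5]
gripper_width: 0.105
grip_force: 58.9
```

```bash
python3 -m handwheel '{"xyz":[[0,0,-0.5],[0,0,-1],[0,0,-1.5],[0,0,-2],[0,0,-2],[0,0,-2],[0,0,-2],[0,0,-2],[0,0,-1.5],[0,0,-0.5],[0,0,0],[0,0,0]],"turn":[[0,0,0],[0,0,0],[0,0,0],[0,0,0],[0,0,0],[0,0,0],[0,0,0],[0,0,0],[0,0,0],[0,0,0],[0,0,0],[0,0,0]]}' -1
python3 - <<'E'
from h import *
d=grab("wrist"); save(d,"pics/w10.png"); P=cloud(d); hsv=cv2.cvtColor(d["image"],cv2.COLOR_RGB2HSV); H,S,V=[hsv[...,i].astype(int) for i in range(3)]
s=telemetry.observe(); M=R.from_euler('xyz',s["ee_rot"]).as_matrix(); L=(P-s["tool_pos"])@M*1000
m=(H<16)&(S>130)&(np.abs(L[...,0])<60)&(np.abs(L[...,1])<40); q=L[m]; print(len(q),q.min(0),q.max(0)); pl=q[q[:,2]>-35]; print(len(pl),pl.mean(0),np.linalg.lstsq(np.c_[pl[:,:2],np.ones(len(pl))],pl[:,2],rcond=None)[0]); print(s["tool_pos"],totool((.5134,-.3126,.107)))
k=P[(abs(P[...,0]-.527)<.03)&(abs(P[...,1]-.14)<.02)&(P[...,2]>.06)&(P[...,2]<.1)]; print("blank",len(k),k.min(0),k.max(0))
E
```

```text
time: 19.07
tool_pos: [0.526, 0.0646, 0.1617]
ee_rot: [-3.142, -0.0, 3.141]
contact_force: [-0.5, -0.8, -1.4]
gripper_width: 0.107
grip_force: 58.5
9445 [-17.26776696 -21.68856666 -73.63257686] [ 39.42942078  22.00683633 -19.43214948]
6485 [ 23.10760412  -0.96628566 -29.50509039] [ 3.21062217e-02  8.40485226e-04 -3.02461761e+01]
[0.52583513 0.06466487 0.16131342] [  1.2  -37.73   5.44]
blank 814 [0.5096025 0.1340122 0.0600013] [0.54395733 0.1447018  0.08247592]
```

```bash
python3 -m handwheel '{"xyz":[[0.1,-1,0],[0.1,-2,0],[0.1,-3,0],[0.1,-3,0],[0.1,-3,0],[0.1,-3,0],[0.1,-3,0],[0.1,-3,0],[0.1,-3,0],[0.1,-3,0],[0.1,-3,0],[0.1,-3,0]],"turn":[[0,0,0],[0,0,0],[0,0,0],[0,0,0],[0,0,0],[0,0,0],[0,0,0],[0,0,0],[0,0,0],[0,0,0],[0,0,0],[0,0,0]]}' -1
python3 -m handwheel '{"xyz":[[0,-2.5,0],[0,-1.5,0.7],[0,-0.7,1],[0,0,1.3],[0,0,1.3],[0,0,0.8],[0,0,0.3],[0,0,0],[0,0,0],[0,0,0],[0,0,0],[0,0,0]],"turn":[[0,0,0],[0,0,0],[0,0,0],[0,0,0],[0,0,0],[0,0,0],[0,0,0],[0,0,0],[0,0,0],[0,0,0],[0,0,0],[0,0,0]]}' -1
python3 - <<'E'
from h import *
d=grab("wrist"); save(d,"pics/w11.png"); P=cloud(d); hsv=cv2.cvtColor(d["image"],cv2.COLOR_RGB2HSV); H,S,V=[hsv[...,i].astype(int) for i in range(3)]
s=telemetry.observe(); t=s["tool_pos"]; M=R.from_euler('xyz',s["ee_rot"]).as_matrix(); L=(P-t)@M*1000
q=P[(H<16)&(S>130)&(np.hypot(P[...,0]-t[0],P[...,1]-t[1])<.05)&(P[...,2]>.1)]; print("filter",q.min(0),q.max(0)); print(t,s["ee_rot"],totool((.5134,-.3126,.107)),s["qvel"])
d=grab("top"); save(d,"pics/t11.png"); P=cloud(d); hsv=cv2.cvtColor(d["image"],cv2.COLOR_RGB2HSV)
b=(abs(hsv[...,0].astype(int)-107)<12)&(hsv[...,1]>80); c,m,st=near(b,(415,293)); print("blue",c)
d=grab("scene"); P=cloud(d); hsv=cv2.cvtColor(d["image"],cv2.COLOR_RGB2HSV); m=(abs(hsv[...,0].astype(int)-103)<12)&(hsv[...,1]>120)&(abs(P[...,1]-.1)<.1)&(abs(P[...,0]-.6)<.06)&(P[...,2]>.1); q=P[m]; print("theta",np.pi/2+np.arctan(np.polyfit(q[:,2],q[:,0],1)[0]))
w=(hsv[...,1]<45)&(abs(P[...,2]-.024)<.004)&(np.hypot(P[...,0]-.513,P[...,1]+.312)<.045)&(hsv[...,2]>110); print("disc",w.sum(),P[w].mean(0))
cv2.imwrite("pics/s11.png",cv2.resize(d["image"][60:310,130:430][...,::-1],None,fx=2,fy=2))
E
```

```text
time: 20.12
tool_pos: [0.5128, -0.2674, 0.1612]
ee_rot: [3.141, -0.001, 3.14]
contact_force: [0.6, 0.4, -0.9]
gripper_width: 0.107
grip_force: 58.5
time: 21.12
tool_pos: [0.514, -0.3122, 0.1083]
ee_rot: [-3.141, 0.0, 3.141]
contact_force: [0.2, -0.8, -0.6]
gripper_width: 0.106
grip_force: 58.5
filter [ 0.47430689 -0.33372207  0.12733834] [ 0.53124103 -0.289385    0.18157884]
[ 0.51391968 -0.31219774  0.10818291] [-3.14151208e+00  3.32860157e-04  3.14064057e+00] [ 0.05 -0.04  0.12] [ 5.08612082e-04  1.99882904e-03  7.50351368e-04 -1.36994759e-03
 -9.87801809e-04 -5.98175263e-05 -3.41910322e-04]
blue [414.75409836 292.63934426]
theta 1.838751897196424
disc 113 [ 0.51738524 -0.3092487   0.02448473]
```

View pics/s11.png

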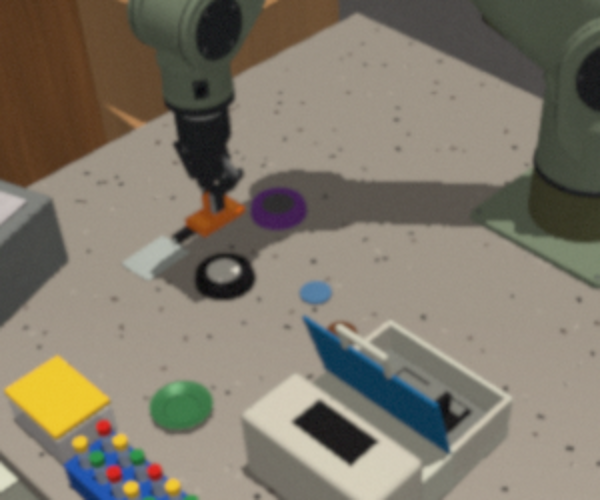

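The view shows the filter held level at (215,213), above the disc on the stand at (225,272). The flap stands back past upright, the blank is in the bay, and the bystanders have not moved.

```bash
python3 -c "
from workcell import workorder
print(workorder.sign_off())"
```

```text
the job is handed in; nothing more can be done
None
```

The job is handed in at about 21 s: the white disc lies on the stand, the flap is open at about 1.84 rad, and the filter is held level about 10 cm above the disc; the first disc grasp missed without moving it, because the real fingertips sit about 35 mm behind the reported TCP.

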